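Caliper the pipe stub on the vanity counter

TASK

Measure the upright chrome pipe stub on the bathroom counter: lay the slide caliper flat on the counter with its open jaws on either side of the pipe and let go of it, then slide the jaws shut until both press firmly on the pipe (squeezing its two upright tabs together does this). Leave the caliper lying there closed on the pipe, and do not disturb the other things on the counter.

Things in the scene. Friction and masses are not known exactly. Their poses are not given: they have to be found in the camera images.
- pipe: The part to measure: a bright metal pipe stub, fixed, standing upright out of the counter; 28 mm diameter, 62 mm high, dark open top end. Origin at its foot on the counter, z up. It cannot be moved.
- caliper: Steel slide caliper lying loose and flat on the counter, 0.36 kg, 200 mm long. Origin under the middle of its beam, z up, x along the beam, y the way both jaws point. Beam 18 mm wide, 12 mm thick, x -100 to 100. Fixed jaw at the +x end: inner face x = 85, outer face x = 97, 14 mm thick, reaching to y = 70. It balances near x = -10 to 0. All mm.
- jaw (a joint): Sliding jaw of the caliper, between grip and fixed jaw. Value: gap between the jaws' inner faces in m, 0 shut, 0.055 fully open; starts 0.042 to 0.050. Slides along the beam with about 1.5 N of friction and stays where left. Jaw 12 mm thick in x, 14 mm high, reaching to y = 70 mm; its carriage reaches 30 mm back from the inner face, 14.5 mm high.
- grip (a point): Middle of the caliper's black hand grip: caliper x = -50, y = 0, 30 mm above its underside. The grip is 50 mm long along the beam, 18 mm wide, its top 42 mm above the underside. Axes as the caliper's.
- fixed_tab (a point): Middle of the upright tab on the fixed jaw: caliper x = 89, y = 0, 38 mm above the underside. The tab is 8 mm thick in x, flush with the jaw's inner face, 22 mm wide in y, its top 52 mm above the underside. Axes as the caliper's.
- jaw_tab (a point): Middle of the like upright tab on the sliding jaw, 38 mm above the underside: 8 mm thick in x, flush with that jaw's inner face, 22 mm wide in y, top 52 mm above the underside. Over the outer faces of the two tabs it measures the gap plus 16 mm. Axes as the caliper's.
- soap_bottle: Bystander: white ceramic soap bottle, 60 mm diameter, 150 mm high. Origin under its centre.
- tumbler: Bystander: white ceramic tumbler, 72 mm diameter, 100 mm high. Origin under its centre.
- soap_dish: Bystander: low white ceramic dish, 80 mm diameter, 20 mm high. Origin under its centre.
- hare_stand: Bystander: turned dark wooden ornament, 68 mm diameter, 130 mm high. Origin under its centre.
- offcut: Bystander: loose pipe offcut lying down, 28 mm diameter, 120 mm long along its x. Origin under its middle.
- wrench: Bystander: steel wrench lying down, 180 mm long along its x.
- collar: Bystander: flat steel collar ring, 60 mm outside, 31 mm bore, 12 mm high. Origin under its centre.
- tile_stack: Bystander: block of tiles, 90 x 90 x 30 mm. Origin under its centre.
Mind the look-alikes: they are no part of the job. What is shaped like the caliper but yellow is not meant.

How it is judged:
By the outcome, as a careful person would: the job done as asked, in the order asked, and still so for the second after the job is handed in, with the robot touching nothing.
It also fails if it takes over 51 s, if anything falls off the work surface, if the arm or the gripper's body presses on something with over 40 N, if the wrist force passes 120 N, or if a joint passes its speed limit or range.

ROBOT

A 7-joint arm with a two-finger parallel gripper is mounted at the origin on the work surface. World frame = base frame: x ahead of the robot, y to its left, z up, the work surface at z = 0. Lengths are in m, angles in rad, forces in N, time in s.
With the tool pointing down it reaches from about 0.375 to 0.925 m from the base axis. Payload 3.1 kg.
Tool frame: the origin (TCP) lies at the very end of the fingers, on their centre line; the grasp point (between the pads) lies 19 mm behind it; z points along the fingers, y is the line along which they close (so a half turn about z gives the same grasp; the last joint's range is limited). The gripper opens to 85 mm and grips with 20 to 120 N. Pads are 22 mm wide; open, the fingers measure 114 mm over their backs; the gripper's body (76 mm by 85 mm) begins 54 mm behind the grasp point. The pads swing forward as they close: fully open they stand 13 mm farther back than shut.
Start: joints at [-1.239, 0.383, 0.044, 1.598, -0.018, 1.161, -0.05], TCP at [0.271, 0.591, 0.231] pointing down, gripper open.
Joint ranges: [-2.61, 2.61], [-0.41, 2.15], [-1.48, 1.57], [0, 2.5], [-1.57, 4.71], [0.05, 1.97], [-2.85, 2.85]. Speed limits (rad/s): [2.79, 2.79, 3.14, 3.14, 3.14, 3.14, 3.14].

INTERFACE

Orientations are given as a unit quaternion [x, y, z, w].
In Python, from rig import ctrl gives the robot as it stands. The module is installed in compiled form; this text tells all that it offers.
- The arm moves only by the shell command python3 -m pendant 'ROWS'. ROWS is JSON, a list of rows, each a list of 3 entries, a list of its own where there are three numbers: the shift along the tool's x, y, z in units of 50 mm (1.0 is 50 mm), then the turn, a rotation vector about the tool's x, y, z in units of 10 degrees (1.0 is 10 degrees), then the opening in per cent of the stroke, from 0 (shut) to 100 (fully open). In form: [[[dx, dy, dz], [rx, ry, rz], gripper], ...]. A call has 1 to 5 rows; each row is the pose to reach, as a shift and turn from the pose commanded when the call began, along the tool's axes at that moment; what a row does not reach only later rows make up. A row lasts 1/8 s, in which the tool goes at most 62.5 mm and 10.7 degrees, less where a joint would pass 70% of its speed; a pose out of reach is approached as far as the arm can. A call with a gripper value outside its range is refused whole. The fingers move at their own pace and stop on an object; the grip force is fixed at half the most. Time passes only in rows, so rows that repeat a pose let the fingers close. It gives the time, the measured TCP pose, the force, the opening and the grip force at its end, in the units of the state.
- ctrl.observe(): the state, without advancing time (a new reading comes with each control period).
- ctrl.capture(name): name is "scene" or "top" or "wrist"; returns the picture (420x560x3 uint8, red, green, blue); there is no depth.
- ctrl.calibration(name): a dict with "fx", "fy", "cx", "cy" (pixels), "camera_from_world" (4x4, takes a point from world to camera coordinates); the wrist camera has in their place "hand_eye" (4x4, takes a point from camera to tool coordinates, whose origin is the TCP and whose axes are the flange's). Camera axes: x right, y up, looking along -z (the intrinsics and any distortion apply to the point x, -y, -z); pixel columns grow to the right and rows downward; lengths in m; the calibration is good to about 2 mm. A picture is of the moment at which its call begins: read the wrist's pose just before it. calibration takes no time and is no camera call.
- ctrl.job_done(): hands the job in; it is judged then, once.
Trained networks look in the newest picture that a camera, given by its name, has taken for a name from the list of things; names that differ only in an ending like _2 or _b are one class to them, and where a whole thing is asked for, a point or a joint stands for the part that bears it (a point fixed in the world has none). Each returns a list of dicts, best first, with "score" (0 to 1); they miss things now and then, are a little off and sometimes report something else, mostly with a low value. They report only what shows in the picture. A call takes as long as a camera call. They do not tell look-alikes from the thing itself.
- ctrl.trace(camera, query): "pixels" (420x560 bool, what is visible of it) and "box" ([centre column, centre row, width, height] in pixels, round what is visible of it).
The state is a dict: "clock": time; "joint_positions": joint angles; "qd": joint speeds; "joint_efforts": joint torques, N m; "tool_pos": TCP position; "tcp_rot": TCP orientation; "ft_force": force on the tool from outside, world axes, zero at the start; "torque": the same for the moment, N m; "opening": finger opening in m; "grip_force": force on a finger pad.
Only numpy, scipy, OpenCV 4.12 (cv2) and the standard library are available. Lean on these libraries where they do the work, as an engineer would, in place of code of your own. Each camera call takes 0.05 s, during which the arm holds its last target. There are 200 camera calls.

## Working session

There is one attempt and no reset: what is moved stays moved. The work goes in short steps, Python scripts to look and compute and a shell command to move; the robot and the scene stay as the last step left them, time stands still between calls to the robot, and variables do not carry over. Pictures are saved under pics/ and viewed, at most 10 in all, crops included, and the job is handed in when it is done.

```bash
mkdir -p pics; cat > h.py <<'E'
import numpy as np,cv2
from rig import ctrl
from scipy.spatial.transform import Rotation as R
def K(c): return c["fx"],c["fy"],c["cx"],c["cy"]
def cam(name,st=None):
    c=ctrl.calibration(name)
    if "camera_from_world" in c: T=np.linalg.inv(np.array(c["camera_from_world"]))
    else:
        st=st or ctrl.observe(); W=np.eye(4); W[:3,:3]=R.from_quat(st["tcp_rot"]).as_matrix(); W[:3,3]=st["tool_pos"]
        T=W@np.array(c["hand_eye"])
    return c,T
def px2w(name,uv,z,st=None):
    c,T=cam(name,st); fx,fy,cx,cy=K(c); uv=np.atleast_2d(np.array(uv,float))
    d=np.c_[(uv[:,0]-cx)/fx,-(uv[:,1]-cy)/fy,-np.ones(len(uv))]@T[:3,:3].T
    o=T[:3,3]; s=(z-o[2])/d[:,2]; return o+d*s[:,None]
def w2px(name,p,st=None):
    c,T=cam(name,st); fx,fy,cx,cy=K(c); p=np.atleast_2d(p)
    q=(p-T[:3,3])@T[:3,:3]; return np.c_[cx+fx*q[:,0]/-q[:,2],cy+fy*q[:,1]/q[:,2]]
def save(name,f): 
    im=ctrl.capture(name); cv2.imwrite(f,im[:,:,::-1]); return im
E
python3 - <<'E'
from h import *
print({k:(v if np.size(v)<5 else np.round(v,3)) for k,v in ctrl.observe().items()})
for n in ("scene","top"):
    print({k:np.round(v,3).tolist() if not isinstance(v,str) else v for k,v in ctrl.calibration(n).items()})
    save(n,f"pics/{n}0.png")
print(ctrl.calibration("wrist"))
for q in ["pipe","caliper","grip","fixed_tab","jaw_tab","jaw"]:
    for r in ctrl.trace("top",q): print(q,round(r["score"],2),np.round(r["box"],1),px2w("top",r["box"][:2],0.01).round(3)[0])
E
```

```text
{'clock': 0.0, 'joint_positions': array([-1.239,  0.384,  0.044,  1.6  , -0.018,  1.161, -0.05 ]), 'qd': array([ 0.001, -0.002, -0.   ,  0.002,  0.003,  0.002, -0.   ]), 'joint_efforts': array([-0.0000e+00, -4.3346e+01,  1.0240e+00, -2.4952e+01,  1.1000e-02,
        1.1000e-02, -0.0000e+00]), 'tool_pos': array([0.27046697, 0.59000846, 0.22985538]), 'tcp_rot': array([ 2.13212230e-01,  9.77005001e-01, -1.31639285e-03, -1.98153733e-04]), 'ft_force': array([ 0.20796677, -0.23911748,  0.09308558]), 'torque': array([-0.030604  , -0.0047115 , -0.00142345]), 'grip_force': 0.0, 'opening': 0.08556104965884834}
{'fx': 497.071, 'fy': 497.071, 'cx': 279.549, 'cy': 208.653, 'camera_from_world': [[0.172, 0.985, 0.019, -0.126], [-0.743, 0.117, 0.659, 0.385], [0.647, -0.127, 0.752, -1.492], [0.0, 0.0, 0.0, 1.0]]}
{'fx': 462.283, 'fy': 462.283, 'cx': 275.331, 'cy': 209.515, 'camera_from_world': [[0.004, -1.0, 0.015, 0.032], [0.989, 0.006, 0.145, -0.574], [-0.145, 0.014, 0.989, -1.251], [0.0, 0.0, 0.0, 1.0]]}
{'fx': 330.04183311966443, 'fy': 330.04183311966443, 'cx': 281.3381196319711, 'cy': 207.143689
[... 360 characters left out ...]
])}
pipe 0.56 [332.4 213.3  13.5   9.8] [ 0.568 -0.129  0.01 ]
caliper 0.81 [135.9 197.6  38.6  67.1] [0.61  0.434 0.01 ]
caliper 0.71 [221.9 220.3  76.8  33.8] [0.546 0.187 0.01 ]
grip 0.76 [134.4 198.5  38.5  72.6] [0.607 0.438 0.01 ]
grip 0.69 [221.7 221.2  75.4  29.9] [0.543 0.187 0.01 ]
fixed_tab 0.76 [137.4 199.2  36.9  67.1] [0.605 0.43  0.01 ]
fixed_tab 0.72 [220.4 222.8  70.8  30.6] [0.539 0.191 0.01 ]
jaw_tab 0.8 [130.8 174.1  30.6  14.7] [0.679 0.452 0.01 ]
jaw_tab 0.47 [228.3 219.5  19.5  26.6] [0.548 0.169 0.01 ]
jaw_tab 0.44 [221.  219.9  77.3  34.8] [0.547 0.189 0.01 ]
jaw 0.74 [227.5 218.2  12.8  27.3] [0.552 0.171 0.01 ]
jaw 0.57 [132.1 172.9  29.1  10.3] [0.682 0.448 0.01 ]
```

View pics/top0.png

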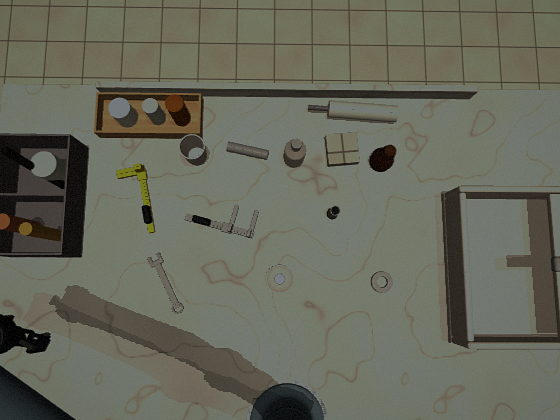

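View pics/scene0.png

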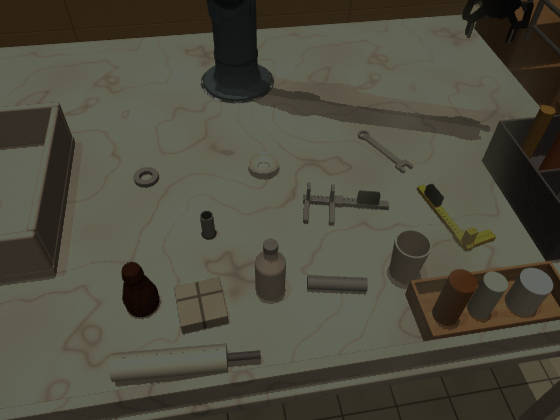

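The top view shows the steel caliper around (222,220) with its grip end near (187,217) and its fixed jaw near (253,236). The jaws point up in the image. The pipe is at (332,213), and the yellow look-alike at (145,195) is ignored. The scene view agrees: pipe at (208,225), caliper at (345,203). I'll move over the caliper for a wrist view.

```bash
cat >> h.py <<'E'
def rows(goal_xyz,yaw,st=None):
    "yaw = world angle of tool y (mod pi); tool pointing down. prints shift/turn in pendant units"
    st=st or ctrl.observe(); Q=R.from_quat(st["tcp_rot"]); 
    s=Q.as_matrix().T@(np.array(goal_xyz)-st["tool_pos"])/0.05
    best=None
    for a in (yaw,yaw+np.pi):
        ty=np.array([np.cos(a),np.sin(a),0]); tz=np.array([0,0,-1.]); tx=np.cross(ty,tz)
        rv=(Q.inv()*R.from_matrix(np.c_[tx,ty,tz])).as_rotvec(degrees=True)/10
        print("shift",s.round(2),"turn",rv.round(2))
E
python3 - <<'E'
from h import *
a=px2w("top",[[187,217],[253,236]],0.008);print(a.round(3),np.linalg.norm(a[1]-a[0]))
d=a[1]-a[0];d/=np.linalg.norm(d);n=np.array([-d[1],d[0],0]);print(np.degrees(np.arctan2(n[1],n[0])))
print(px2w("top",[[332,211],[334,217]],0.03).round(3))
print(ctrl.observe()["joint_positions"].round(2))
rows([0.54,0.20,0.25],np.arctan2(n[1],n[0]))
E
```

```text
[[0.555 0.287 0.008]
 [0.502 0.098 0.008]] 0.19625839013816895
-15.760469992499566
[[ 0.572 -0.125  0.03 ]
 [ 0.555 -0.131  0.03 ]]
[-1.24  0.38  0.04  1.6  -0.02  1.16 -0.05]
shift [-8.15 -4.86 -0.38] turn [-0.    0.    8.11]
shift [-8.15 -4.86 -0.38] turn [-0.   -0.   -9.89]
```

```bash
python3 -m pendant '[[[-1,-0.6,-0.1],[0,0,1],100],[[-2,-1.2,-0.2],[0,0,2],100],[[-3,-1.8,-0.3],[0,0,3],100],[[-4,-2.4,-0.4],[0,0,4],100],[[-4.5,-2.7,-0.4],[0,0,4.5],100]]'; python3 -c "
from h import *
rows([0.54,0.20,0.25],np.radians(-15.8))"
```

```text
clock: 1.02
tool_pos: [0.4221, 0.3708, 0.2522]
tcp_rot: [0.575, 0.818, 0.001, 0.001]
ft_force: [0.1, 0.4, 0.6]
opening: 0.0854
grip_force: 0.0
shift [-4.01  1.06  0.05] turn [ 0.01 -0.    3.57]
shift [-4.01  1.06  0.05] turn [ 0.000e+00  1.000e-02 -1.443e+01]
```

```bash
python3 -m pendant '[[[-1,0.2,0],[0,0,0.9],100],[[-2,0.5,0],[0,0,1.8],100],[[-3,0.8,0],[0,0,2.7],100],[[-4,1.05,0],[0,0,3.6],100],[[-4,1.05,0],[0,0,3.6],100]]'; python3 - <<'E'
from h import *
st=ctrl.observe(); im=save("wrist","pics/w1.png")
for q in ["caliper","fixed_tab","jaw_tab","grip","pipe"]:
    for r in ctrl.trace("wrist",q)[:2]: print(q,round(r["score"],2),np.round(r["box"],1))
np.save("w1st.npy",np.r_[st["tool_pos"],st["tcp_rot"]])
E
```

```text
clock: 1.65
tool_pos: [0.5406, 0.2001, 0.2515]
tcp_rot: [0.799, 0.601, 0.0, 0.001]
ft_force: [-0.1, 0.2, 0.1]
opening: 0.0852
grip_force: 0.0
caliper 0.71 [299.2 176.3  70.8 174.6]
caliper 0.54 [217.2   6.5  36.2  11.3]
fixed_tab 0.69 [298.7 172.9  71.6 177.1]
fixed_tab 0.68 [218.5  10.3  29.6  16.1]
jaw_tab 0.79 [298.6 201.4  68.1  36.9]
grip 0.89 [218.7   8.4  34.8  16.9]
pipe 0.79 [363.  379.3  20.6  28.6]
pipe 0.26 [474.1  52.2 125.6  99.2]
```

View pics/w1.png

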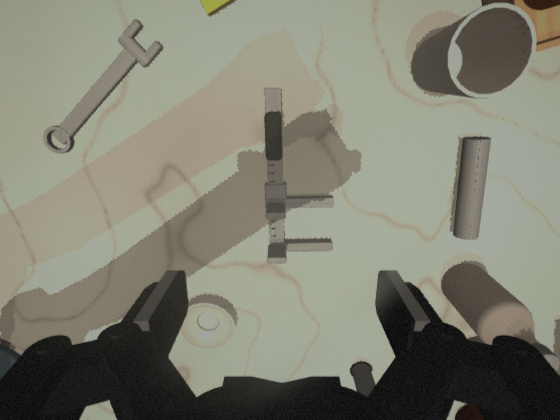

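The wrist view shows the beam from (273,88) to (277,262), the grip at (273,135), and the jaw tips near (333,202) and (333,245). The pipe sits at the bottom near (362,372).

```bash
python3 - <<'E'
from h import *
from scipy.optimize import least_squares
v=np.load("w1st.npy"); st=dict(tool_pos=v[:3],tcp_rot=v[3:])
mod=np.array([[-100,0,12],[97,70,14],[85,70,14],[-25,0,42],[-75,0,42]])/1000
uv=np.array([[273,88],[333,250],[333,239],[273,160],[273,112]],float)
def pl(p,m): c,s=np.cos(p[2]),np.sin(p[2]); return np.c_[p[0]+c*m[:,0]-s*m[:,1],p[1]+s*m[:,0]+c*m[:,1],m[:,2]]
f=lambda p:(w2px("wrist",pl(p,mod),st)-uv).ravel()
r=least_squares(f,[0.53,0.19,-1.84]);p=r.x
print(p.round(4),np.degrees(p[2]),r.fun.round(1)); np.save("cal.npy",p)
# gap: sliding jaw inner edge row ~207
a=px2w("wrist",[[320,207],[320,196],[320,239],[320,250]],0.014,st)[:,:2]-p[:2]; print("jaw edges x",(a@[np.cos(p[2]),np.sin(p[2])]).round(4))
g=pl(p,np.array([[-.04,0,.03]]))[0];print("grip pt",g.round(4))
# pipe from top & scene cam
print("top pipe: ",px2w("top",[[332,210.5]],0.062).round(4))
for n in ("top","scene"):
    ctrl.capture(n)
    for r in ctrl.trace(n,"pipe")[:2]:
        ys,xs=np.nonzero(r["pixels"]); print(n,r["score"],r["box"].round(1) if hasattr(r["box"],'round') else r["box"])
        # fit pipe silhouette
        def box(q):
            t=np.linspace(0,2*np.pi,60); P=np.r_[np.c_[q[0]+.014*np.cos(t),q[1]+.014*np.sin(t),0*t],np.c_[q[0]+.014*np.cos(t),q[1]+.014*np.sin(t),0*t+.062]]
            u=w2px(n,P); lo,hi=u.min(0),u.max(0); return np.r_[(lo+hi)/2,hi-lo]
        s=least_squares(lambda q:(box(q)-np.array(r["box"]))[:2],[.56,-.13]); print(s.x.round(4),(box(s.x)-np.array(r["box"])).round(1))
rows([g[0],g[1],0.03],p[2]+np.pi/2)
cv2.imwrite("pics/pc.png",cv2.resize(np.hstack([cv2.imread("pics/top0.png")[190:240,300:370],cv2.imread("pics/scene0.png")[200:250,175:245]]),None,fx=5,fy=5,interpolation=0))
E
```

```text
[ 0.5312  0.1946 -1.8232] -104.45908488381033 [-0.8 -1.5  0.1 -0.   0.3  2.3  1.1  0.2 -0.6 -0.3]
jaw edges x [0.039  0.025  0.0813 0.0965]
grip pt [0.5412 0.2333 0.03  ]
top pipe:  [[ 0.5686 -0.1208  0.062 ]]
scene 0.73 [145.8, 176.3, 25.4, 19.2]
[ 0.4017 -0.2639] [ 0.   0.  -8.5  7.7]
scene 0.68 [206.8, 224.9, 17.6, 34.5]
[ 0.5729 -0.1334] [ 0.   0.  -2.1 -6.5]
shift [ 0.54 -0.07  4.43] turn [-0.   -0.   -0.11]
shift [ 0.54 -0.07  4.43] turn [-0.    0.   17.89]
```

View pics/pc.png

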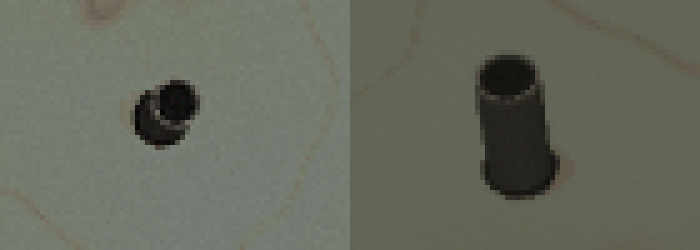

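The pipe's top rim centre is at (335.3,210.3) in the top view and (206.5,215.1) in the scene view. Now I'll descend on the grip.

```bash
python3 -m pendant '[[[0.3,-0.05,1.2],[0,0,-0.1],100],[[0.54,-0.07,2.4],[0,0,-0.1],100],[[0.54,-0.07,3.5],[0,0,-0.1],100],[[0.54,-0.07,4.4],[0,0,-0.1],100],[[0.54,-0.07,4.79],[0,0,-0.1],100]]' && python3 -m pendant '[[[0,0,0],[0,0,0],0],[[0,0,0],[0,0,0],0],[[0,0,0],[0,0,0],0],[[0,0,0],[0,0,0],0],[[0,0,0],[0,0,0],0]]'; python3 - <<'E'
from h import *
print(px2w("top",[[335.3,210.3]],0.062).round(4),px2w("scene",[[206.5,215.1]],0.062).round(4),px2w("scene",[[209,234.5]],0.0).round(4))
save("wrist","pics/w2.png")
E
```

```text
clock: 2.78
tool_pos: [0.5395, 0.2316, 0.0088]
tcp_rot: [0.791, 0.612, -0.003, -0.0]
ft_force: [-0.1, 0.8, -0.3]
opening: 0.0853
grip_force: 0.0
clock: 3.4
tool_pos: [0.5433, 0.233, 0.0137]
tcp_rot: [0.791, 0.611, 0.002, 0.0]
ft_force: [-1.6, -0.3, 6.1]
opening: 0.0172
grip_force: 60.1
[[ 0.5692 -0.1299  0.062 ]] [[ 0.5711 -0.1314  0.062 ]] [[ 0.5748 -0.1318  0.    ]]
```

```bash
python3 -m pendant '[[[0,0,-0.5],[0,0,0],0],[[0,0,-1.2],[0,0,0],0],[[0,0,-2.2],[0,0,0],0],[[0,0,-2.4],[0,0,0],0],[[0,0,-2.4],[0,0,0],0]]'; python3 - <<'E'
from h import *
st=ctrl.observe();im=save("wrist","pics/w3.png")
M=R.from_quat(st["tcp_rot"]).as_matrix(); print(M.round(3))
yaw=np.arctan2(M[1,1],M[0,1]);print(np.degrees(yaw))
e=np.array([np.cos(yaw-np.pi/2),np.sin(yaw-np.pi/2)]);n=np.array([np.cos(yaw),np.sin(yaw)])
g=np.array([.571,-.131])-.104*e-.042*n;print(g); rows([*g,st["tool_pos"][2]],yaw)
E
```

```text
clock: 4.08
tool_pos: [0.5415, 0.2322, 0.1316]
tcp_rot: [0.791, 0.611, 0.0, -0.0]
ft_force: [-0.4, -0.8, -3.1]
opening: 0.0172
grip_force: 59.2
[[ 0.252  0.968 -0.   ]
 [ 0.968 -0.252  0.   ]
 [ 0.    -0.    -1.   ]]
-14.620447177564541
[ 0.55661112 -0.01976619]
shift [-4.79  1.58 -0.02] turn [-0.01  0.01  0.  ]
shift [-4.79  1.58 -0.02] turn [-1.0e-02 -2.0e-02 -1.8e+01]
```

View pics/w3.png

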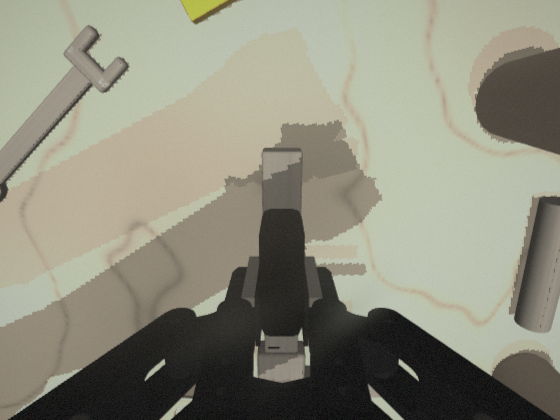

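```bash
python3 -m pendant '[[[-0.7,0.2,0],[0,0,0],0],[[-1.7,0.55,0],[0,0,0],0],[[-2.7,0.9,0],[0,0,0],0],[[-3.7,1.2,0],[0,0,0],0],[[-4.5,1.45,0],[0,0,0],0]]' && python3 -m pendant '[[[-0.29,0.13,0],[0,0,0],0],[[-0.29,0.13,0],[0,0,0],0],[[-0.29,0.13,0],[0,0,0],0]]'; python3 - <<'E'
from h import *
st=ctrl.observe();
M=R.from_quat(st["tcp_rot"]).as_matrix()
t=px2w("wrist",[[282,149]],st["tool_pos"][2]-.0017)[0]-st["tool_pos"]; print("tail in tool",(M.T@t).round(4))
a=save("top","pics/t4.png");b=save("scene","pics/s4.png")
print(w2px("top",[.571,-.131,.062]),w2px("scene",[.571,-.131,.062]))
f=lambda i,c:cv2.resize(i[c[1]-42:c[1]+43,c[0]-65:c[0]+65,::-1],None,fx=6,fy=6,interpolation=1)[:,:780]
cv2.imwrite("pics/c4.png",cv2.resize(np.vstack([f(a,(312,215)),f(b,(235,205))]),None,fx=.58,fy=.58))
yaw=np.arctan2(M[1,1],M[0,1]);rows([.5566,-.0198,.1316],np.radians(-14.6))
E
```

```text
clock: 4.75
tool_pos: [0.5526, -0.0067, 0.129]
tcp_rot: [0.792, 0.611, -0.003, -0.001]
ft_force: [-0.2, 0.2, -2.4]
opening: 0.0169
grip_force: 59.1
clock: 5.12
tool_pos: [0.5574, -0.0167, 0.1308]
tcp_rot: [0.79, 0.613, -0.0, -0.001]
ft_force: [0.6, -0.5, -3.8]
opening: 0.017
grip_force: 59.1
tail in tool [ 0.0604 -0.0007  0.0017]
[[335.69118156 209.66385301]] [[206.6887522  215.05923257]]
shift [-0.07 -0.01 -0.01] turn [-0.01 -0.    0.02]
shift [-0.07 -0.01 -0.01] turn [ 1.000e-02 -1.000e-02 -1.798e+01]
```

View pics/c4.png

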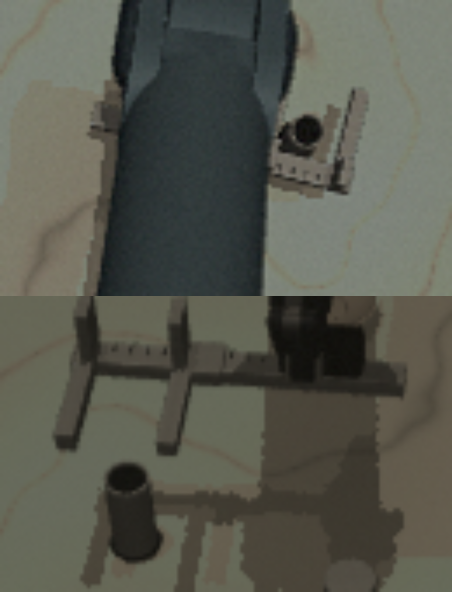

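```bash
python3 - <<'E'
from h import *
st=ctrl.observe();M=R.from_quat(st["tcp_rot"]).as_matrix()
w=px2w("scene",[[185.8,203.5],[192.4,203.5],[215.1,205.2],[221.7,205.2]],.131)
for n,x in zip("fo fi si so".split(),w): t=M.T@(x-st["tool_pos"]); print(n,"caliper x",round(-t[0]-.0396,4),"y",round(t[1],4))
w=px2w("top",[[302.7,217],[302.7,217]],.131)
p=M.T@(np.array([.571,-.131,.0])-st["tool_pos"]);print("pipe in caliper",-p[0]-.0396,p[1])
E
```

```text
fo caliper x 0.0978 y 0.0729
fi caliper x 0.0848 y 0.0717
si caliper x 0.0393 y 0.0719
so caliper x 0.0263 y 0.0707
pipe in caliper 0.06797932636006346 0.041438926692965485
```

Scene-view jaw edges put the gap at caliper x = 39 to 85, so the jaws need to shift 6 mm along the beam before lowering.

```bash
python3 -m pendant '[[[-0.12,0,0],[0,0,0],0],[[-0.12,0,0.4],[0,0,0],0],[[-0.12,0,0.8],[0,0,0],0],[[-0.12,0,1.0],[0,0,0],0],[[-0.12,0,1.0],[0,0,0],0]]'; python3 - <<'E'
from h import *
st=ctrl.observe();M=R.from_quat(st["tcp_rot"]).as_matrix()
p=M.T@(np.array([.571,-.131,.0])-st["tool_pos"]);print("pipe in caliper",-p[0]-.0396,p[1]);print(M[2])
save("scene","pics/s5.png")
a=save("top","pics/t5.png");b=save("scene","pics/s5.png")
f=lambda i,c:cv2.resize(i[c[1]-42:c[1]+43,c[0]-65:c[0]+65,::-1],None,fx=4,fy=4)
cv2.imwrite("pics/c5.png",np.hstack([f(a,(325,215))[:,120:],f(b,(225,215))[:,:400]]))
E
```

```text
clock: 5.85
tool_pos: [0.5553, -0.0252, 0.0805]
tcp_rot: [0.791, 0.611, -0.001, -0.001]
ft_force: [0.9, -1.2, -2.5]
opening: 0.0171
grip_force: 59.0
pipe in caliper 0.05870262993662246 0.042110087223492895
[-0.00107945 -0.00257176 -0.99999611]
```

View pics/c5.png

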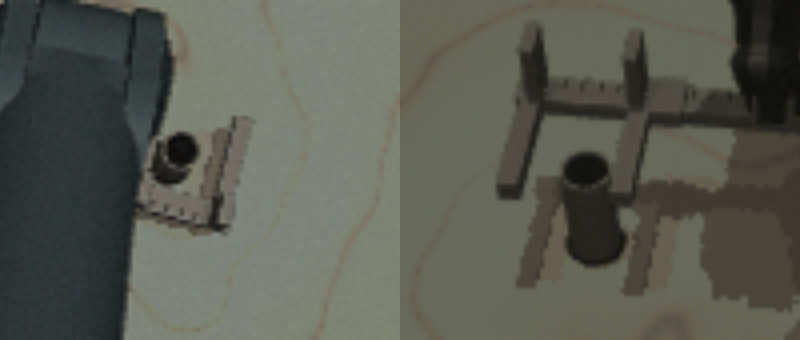

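```bash
python3 -m pendant '[[[0.07,0,0],[0,0,0],0],[[0.07,0,0],[0,0,0],0],[[0.07,0,0.1],[0,0,0],0],[[0.07,0,0.1],[0,0,0],0]]'; python3 - <<'E'
from h import *
R0=R.from_euler('z',np.radians(-104.6)).as_matrix()
w=px2w("scene",[[189.75,221.25],[213,221.25]],.081); p=px2w("scene",[[206.75,216]],.062)
print(((w-p)@R0).round(4))
for i in range(3):
    ctrl.capture("wrist"); st=ctrl.observe();M=R.from_quat(st["tcp_rot"]).as_matrix()
    p=M.T@(np.array([.571,-.131,.0])-st["tool_pos"]);print("pipe in caliper",-p[0]-.0396,p[1],st["tool_pos"])
E
```

```text
clock: 6.5
tool_pos: [0.5566, -0.0219, 0.0762]
tcp_rot: [0.791, 0.611, -0.001, -0.0]
ft_force: [-0.1, 0.0, -3.2]
opening: 0.017
grip_force: 59.1
[[ 0.0276  0.0332  0.019 ]
 [-0.0199  0.0286  0.019 ]]
pipe in caliper 0.062251913299534674 0.041381267875841336 [ 0.55675361 -0.02198868  0.0763531 ]
pipe in caliper 0.06224630890647836 0.04116162239587298 [ 0.55694298 -0.02204748  0.07652978]
pipe in caliper 0.06225337762701418 0.04100718971185545 [ 0.55707932 -0.02208207  0.07663909]
```

Centred to within about half a millimetre. Lowering.

```bash
python3 -m pendant '[[[0,0,0.3],[0,0,0],0],[[0,0,0.6],[0,0,0],0],[[0,0,0.9],[0,0,0],0],[[0,0,1.15],[0,0,0],0],[[0,0,1.15],[0,0,0],0]]' && python3 -m pendant '[[[0,0,0.06],[0,0,0],0],[[0,0,0.1],[0,0,0],0],[[0,0,0.1],[0,0,0],0]]'
```

```text
clock: 7.28
tool_pos: [0.5558, -0.022, 0.0176]
tcp_rot: [0.791, 0.611, -0.001, -0.001]
ft_force: [-1.3, -0.0, -3.8]
opening: 0.0171
grip_force: 59.0
clock: 7.65
tool_pos: [0.5574, -0.0219, 0.0145]
tcp_rot: [0.791, 0.611, 0.0, 0.0]
ft_force: [0.1, -0.7, -2.1]
opening: 0.0167
grip_force: 59.0
```

```bash
python3 -m pendant '[[[0,0,0.03],[0,0,0],0],[[0,0,0.03],[0,0,0],0]]'  && python3 -m pendant '[[[0,0,0],[0,0,0],30],[[0,0,0],[0,0,0],60],[[0,0,0],[0,0,0],100],[[0,0,0],[0,0,0],100],[[0,0,0],[0,0,0],100]]'&& python3 -m pendant '[[[0,0,-0.5],[0,0,0],100],[[0,0,-1.2],[0,0,0],100],[[0,0,-2.2],[0,0,0],100],[[0,0,-3.2],[0,0,0],100],[[0,0,-3.2],[0,0,0],100]]'; python3 - <<'E'
from h import *
st=ctrl.observe();save("wrist","pics/w6.png");np.save("w6st.npy",np.r_[st["tool_pos"],st["tcp_rot"]]);print(st["tool_pos"],st["joint_positions"].round(2))
E
```

```text
clock: 7.9
tool_pos: [0.5577, -0.0219, 0.0137]
tcp_rot: [0.791, 0.611, 0.0, -0.0]
ft_force: [-2.1, 0.4, 4.0]
opening: 0.0172
grip_force: 60.1
clock: 8.52
tool_pos: [0.5572, -0.022, 0.0127]
tcp_rot: [0.791, 0.611, -0.0, 0.0]
ft_force: [0.7, 0.1, -0.0]
opening: 0.0855
grip_force: 0.0
clock: 9.15
tool_pos: [0.5611, -0.0223, 0.1777]
tcp_rot: [0.791, 0.611, 0.005, 0.003]
ft_force: [-0.9, 0.9, -0.9]
opening: 0.0852
grip_force: 0.0
[ 0.56113761 -0.02231095  0.17770047] [-0.51  0.3   0.56  1.89 -0.19  0.99 -0.13]
```

```bash
python3 -m pendant '[[[-0.4,0,0],[0,0,-1],100],[[-0.8,0,0],[0,0,-2],100],[[-1.2,0,0],[0,0,-3],100],[[-1.6,0,0],[0,0,-4],100],[[-2,0,0],[0,0,-5],100]]'; python3 -c "
from h import *
rows([.5318,-.1203,.17],np.radians(75.4));print(ctrl.observe()['joint_positions'].round(2))"
```

```text
clock: 9.82
tool_pos: [0.5302, -0.119, 0.1707]
tcp_rot: [0.456, 0.89, -0.001, -0.002]
ft_force: [0.4, -0.1, -0.4]
opening: 0.0858
grip_force: 0.0
shift [-0.04  0.01  0.01] turn [-0.01 -0.02 -3.97]
shift [-0.04  0.01  0.01] turn [-2.000e-02  1.000e-02  1.403e+01]
[-0.26  0.27  0.46  1.93 -0.14  0.98  0.89]
```

```bash
python3 -m pendant '[[[-0.02,0,0],[0,0,-1],100],[[-0.04,0,0],[0,0,-2],100],[[-0.04,0,0],[0,0,-3],100],[[-0.04,0,0],[0,0,-4],100],[[-0.04,0,0],[0,0,-4],100]]'; python3 - <<'E'
from h import *
st=ctrl.observe();a=save("wrist","pics/w7.png");print(st["tool_pos"],st["joint_positions"].round(2))
np.save("w7st.npy",np.r_[st["tool_pos"],st["tcp_rot"]])
e=np.array([np.cos(np.radians(-104.6)),np.sin(np.radians(-104.6))]);n=np.array([-e[1],e[0]]);o=np.array([.5318,-.1203])-.0622*e
for x,y,z in [(89,0,52),(85,70,14),(39.5,70,14),(31.5,0,52)]: print((x,y,z),w2px("wrist",[*(o+x/1e3*e+y/1e3*n),z/1e3],st).round(1))
print("pipe",w2px("wrist",[.571,-.131,.062],st))
E
```

```text
clock: 10.45
tool_pos: [0.5317, -0.1201, 0.1709]
tcp_rot: [0.128, 0.992, 0.0, -0.002]
ft_force: [-0.6, -0.1, -0.2]
opening: 0.0855
grip_force: 0.0
[ 0.53173023 -0.12010378  0.17094134] [-0.17  0.26  0.36  1.92 -0.11  0.98  1.56]
(89, 0, 52) [[248.5 202.4]]
(85, 70, 14) [[258.4 257.5]]
(39.5, 70, 14) [[303.7 257.5]]
(31.5, 0, 52) [[317.8 202.3]]
pipe [[280.31521369 252.12401355]]
```

View pics/w7.png

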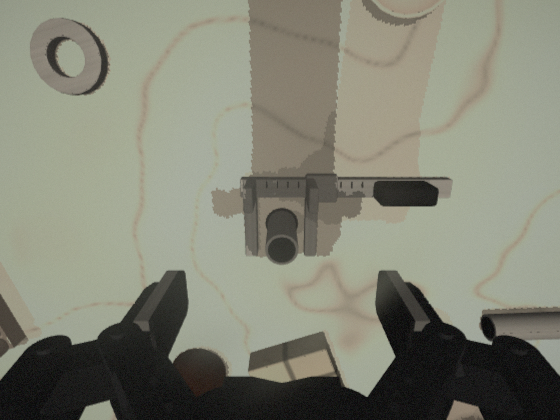

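The jaws straddle the pipe: tabs near (251,195) and (312,195), pipe top at (281,248), all matching the model. I'll descend over the tabs and close.

```bash
python3 -m pendant '[[[0,0,0.8],[0,0,0],100],[[0,0,1.7],[0,0,0],100],[[0,0,2.5],[0,0,0],100],[[0,0,3.0],[0,0,0],100],[[0,0,3.1],[0,0,0],100]]' && python3 -m pendant '[[[0,0,0],[0,0,0],80],[[0,0,0],[0,0,0],70],[[0,0,0],[0,0,0],65],[[0,0,0],[0,0,0],60],[[0,0,0],[0,0,0],55]]'
```

```text
clock: 11.12
tool_pos: [0.5307, -0.1199, 0.0153]
tcp_rot: [0.128, 0.992, -0.0, -0.003]
ft_force: [0.4, -0.1, 0.3]
opening: 0.0856
grip_force: 0.0
clock: 11.75
tool_pos: [0.5347, -0.1228, 0.02]
tcp_rot: [0.128, 0.992, -0.001, 0.002]
ft_force: [-1.3, -4.6, 6.0]
opening: 0.0469
grip_force: 3.6
```

```bash
python3 -m pendant '[[[0,0,0],[0,0,0],45],[[0,0,0],[0,0,0],30],[[0,0,0],[0,0,0],0],[[0,0,0],[0,0,0],0],[[0,0,0],[0,0,0],0]]'; python3 -m pendant '[[[0,0,0],[0,0,0],0],[[0,0,0],[0,0,0],0],[[0,0,0],[0,0,0],0],[[0,0,0],[0,0,0],0]]'
```

```text
clock: 12.38
tool_pos: [0.5349, -0.1221, 0.0208]
tcp_rot: [0.127, 0.992, -0.0, 0.002]
ft_force: [-3.7, -2.7, 11.8]
opening: 0.0411
grip_force: 58.9
clock: 12.88
tool_pos: [0.5349, -0.1221, 0.0208]
tcp_rot: [0.127, 0.992, -0.0, 0.002]
ft_force: [-3.9, -3.7, 12.0]
opening: 0.0412
grip_force: 58.9
```

Squeezed with 59 N, but there is about 12 N of upward force, so the fingertips are probably touching the jaw tops. I'll release, rise a few millimetres and squeeze again cleanly.

```bash
python3 -m pendant '[[[0,0,0],[0,0,0],60],[[0,0,0],[0,0,0],70],[[0,0,-0.1],[0,0,0],70],[[0,0,-0.15],[0,0,0],70],[[0,0,-0.15],[0,0,0],70]]'; python3 -m pendant '[[[0,0,0],[0,0,0],45],[[0,0,0],[0,0,0],30],[[0,0,0],[0,0,0],0],[[0,0,0],[0,0,0],0],[[0,0,0],[0,0,0],0]]';python3 -m pendant '[[[0,0,0],[0,0,0],0],[[0,0,0],[0,0,0],0],[[0,0,0],[0,0,0],0],[[0,0,0],[0,0,0],0]]'
```

```text
clock: 13.5
tool_pos: [0.5334, -0.1203, 0.0255]
tcp_rot: [0.127, 0.992, 0.0, 0.0]
ft_force: [-0.3, -0.4, 0.8]
opening: 0.0599
grip_force: 0.0
clock: 14.12
tool_pos: [0.5328, -0.1215, 0.026]
tcp_rot: [0.127, 0.992, -0.0, -0.0]
ft_force: [-2.2, -2.2, 6.7]
opening: 0.0404
grip_force: 59.7
clock: 14.62
tool_pos: [0.5328, -0.1214, 0.0259]
tcp_rot: [0.127, 0.992, -0.0, -0.0]
ft_force: [-2.5, -2.4, 5.5]
opening: 0.0409
grip_force: 59.7
```

```bash
python3 -m pendant '[[[0,0,0],[0,0,0],60],[[0,0,0],[0,0,0],80],[[0,0,0],[0,0,0],90],[[0,0,0],[0,0,0],100],[[0,0,0],[0,0,0],100]]'; python3 -m pendant '[[[0,0,-0.4],[0,0,0],100],[[0,0,-1.2],[0,0,0],100],[[0,0,-2.1],[0,0,0],100],[[0,0,-2.9],[0,0,0],100],[[0,0,-2.9],[0,0,0],100]]'; python3 - <<'E'
from h import *
st=ctrl.observe();a=save("wrist","pics/w8.png");b=save("scene","pics/s8.png")
f=lambda i,x,y,w,h,k:cv2.resize(i[y:y+h,x:x+w,::-1],(400,400),interpolation=cv2.INTER_CUBIC)
cv2.imwrite("pics/c8.png",np.hstack([f(a,220,150,120,120,0),f(b,170,160,90,90,0)]))
E
```

```text
clock: 15.25
tool_pos: [0.5331, -0.1203, 0.0252]
tcp_rot: [0.127, 0.992, -0.0, -0.0]
ft_force: [0.2, 0.0, -0.1]
opening: 0.0855
grip_force: 0.0
clock: 15.88
tool_pos: [0.5363, -0.121, 0.1743]
tcp_rot: [0.127, 0.992, 0.0, 0.004]
ft_force: [0.1, 0.4, -0.9]
opening: 0.0856
grip_force: 0.0
```

View pics/c8.png

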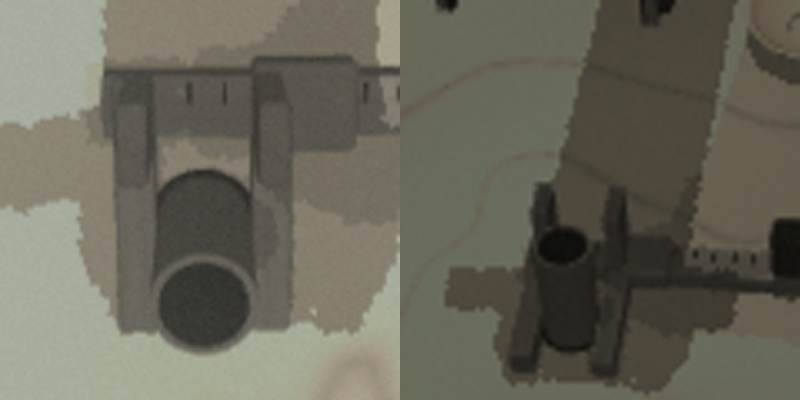

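The crop shows both jaws against the pipe, with inner faces at columns 155 and 250 and the pipe spanning 157–250. The caliper lies flat and the gripper is clear.

```bash
python3 -m pendant '[[[0,0,0],[0,0,0],100],[[0,0,0],[0,0,0],100]]'; python3 -c "
from rig import ctrl
print(ctrl.job_done())"
```

```text
clock: 16.23
tool_pos: [0.532, -0.1201, 0.1687]
tcp_rot: [0.127, 0.992, -0.0, -0.002]
ft_force: [0.0, -0.1, -0.1]
opening: 0.0852
grip_force: 0.0
the job is handed in; nothing more can be done
None
```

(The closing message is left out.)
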